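# Pin a drive slide at its station by feel

### The arm

A 7-joint arm with a two-finger parallel gripper is mounted at the origin on a cart in front of the work surface, level with it; the furniture and walls round the work are solid. World frame = base frame: x ahead of the robot, y to its left, z up, the work surface at z = 0. Lengths are in m, angles in rad, forces in N, time in s.
With the tool pointing down it reaches from about 0.425 to 1.025 m from the base axis. Payload 3.6 kg.
Tool frame: the origin (TCP) lies midway between the tips of the shut fingers; the grasp point (between the pads) lies 19 mm behind it; z points along the fingers, y is the line along which they close (so a half turn about z gives the same grasp; the last joint's range is limited). The gripper opens to 85 mm and grips with 20 to 120 N. Pads are 22 mm wide; open, the fingers measure 114 mm over their backs; the gripper's body (76 mm by 85 mm) begins 54 mm behind the grasp point. The pads swing forward as they close: fully open they stand 13 mm farther back than shut.
Start: joints at [1.204, 0.591, 0.048, 1.609, -0.033, 0.943, -0.034], TCP at [0.196, -0.698, 0.231] pointing down, gripper open.
Joint ranges: [-2.69, 2.69], [-0.47, 2.24], [-1.27, 1.36], [0.19, 2.51], [-1.53, 4.68], [0.08, 2.07], [-3.09, 3.09]. Speed limits (rad/s): [2.57, 2.57, 3.14, 3.14, 3.14, 3.14, 3.14].

### API

Orientations are given as a 3x3 rotation matrix whose columns are the frame's x, y, z axes.
In Python, from workcell import ctrl gives the robot as it stands. The module is installed in compiled form; this text tells all that it offers.
- The arm moves only by the tool jog_arm, never from a script. Its argument "moves" is a list of rows, each a list of 4 numbers: the shift along the tool's x, y, z in mm, then the turn about the tool's z in rad. A call has 1 to 5 rows; each row is the pose to reach, as a shift and turn from the pose commanded when the call began, along the tool's axes at that moment; what a row does not reach only later rows make up. A row lasts 1/8 s, in which the tool goes at most 62.5 mm and 10.7 degrees, less where a joint would pass 70% of its speed; a pose out of reach is approached as far as the arm can. A call with a gripper value outside its range is refused whole. "gripper" is the closure in counts, from 0 (fully open) to 255 (shut), set as the call begins (left out, the last holds). The fingers move at their own pace and stop on an object; the grip force is fixed at half the most. Time passes only in rows, so rows that repeat a pose let the fingers close. It gives the time, the measured TCP pose, the force, the opening and the grip force at its end, in the units of the state.
- ctrl.sense(): the state, without advancing time (a new reading comes with each control period).
- ctrl.get_image(name): name is "scene" or "top" or "wrist"; returns a dict with "image" (480x640x3 uint8, red, green, blue), "camera_matrix" (3x3 intrinsics, pixels), "distortion" ([k1, k2, p1, p2, k3] as OpenCV has them; the pictures are not rectified), "pose" (4x4, takes a point from camera to world coordinates). Camera axes: x right, y down, z forward; pixel columns grow to the right and rows downward; lengths in m; the calibration is good to about 2 mm. A picture is of the moment at which its call begins. There is no depth.
- ctrl.hand_in(): hands the job in; it is judged then, once.
The state is a dict: "time": time; "joints": joint angles; "joint_vel": joint speeds; "effort": joint torques, N m; "ee_pos": TCP position; "tool_rot": TCP orientation; "ft_force": force on the tool from outside, world axes, zero at the start; "moment": the same for the moment, N m; "grip_width": finger opening in m; "finger_force": force on a finger pad.
Only numpy, scipy, OpenCV 4.12 (cv2) and the standard library are available. Lean on these libraries where they do the work, as an engineer would, in place of code of your own. Each camera call takes 0.05 s, during which the arm holds its last target. There are 200 camera calls.

### The job

Take the round-knobbed locating pin out of the rack, push it down through the slot of the slide fixture's cover strip and feel along the slot until its tip drops into the hole of the carriage hidden underneath. Use the pin to draw the carriage along to its stop at the scribed line, and let the pin go fully home there, its collar down on the strip, so that it locks carriage to base; then let go. Work gently, and leave the T-handled pin where it is.

Things in the scene. Friction and masses are not known exactly. Their poses are not given: they have to be found in the camera images.
- locating_pin: The pin to use, 102 mm long, 0.14 kg: steel shank 16 mm in diameter, its nose tapering over the last 7 mm to 8 mm at the tip; a steel collar 32 mm across, 55 to 60 mm above the tip; on top a round black ribbed knob. Starts upright in one of the rack's holes, collar on the rack. Origin: centre of the tip; z up to the knob.
- pin_knob (a point): Point on the locating pin's axis where to grip, 82 mm above its tip, in the middle of the round knob (26 mm in diameter from 66 to 97 mm above the tip, top at 102 mm). Axes as the pin's.
- t_pin: Another pin, to be left alone: short, with a T-handle (steel cross bar 59 mm long and 11 mm thick, 55 mm above the tip, lying roughly across the rack's length). Stands in the rack's other hole, 64 mm from the locating pin. Origin: centre of the tip; z up.
- rack: Fixed aluminium block 112 x 42 x 72 mm (x, y, z) with two upright 18 mm holes, 32 mm either side of its middle along x, holding the two pins, either way round. Origin: centre of its underside; x along its length, z up. A socket outlet box juts from the wall beyond its far end, 0.31 to 0.39 m up: keep the wrist clear of it.
- fixture: Fixed slide fixture 260 x 125 mm; origin: centre of its underside, x along it, z up. Dark base 34 mm high; a 48 mm wide, 5 mm thick steel cover strip, top at z = 60 mm, on the side towards -y, with a slot along x; beside it the carriage's open table with a small hard drive. The carriage slides stiffly (5 N) along x, at most 68 mm, with its stop at the -x end of travel.
- slot_mid (a point): Middle of the strip's slot (96 mm along x, 22 mm wide), level with the strip's top; axes as the fixture's. 9 mm below lies the top of the carriage's 16 mm thick tongue, under the whole slot at all times. Its one through hole, 18 mm, slightly chamfered, lies on the slot's centre line, 25 to 65 mm in +x from the station at the start: not given, to be felt.
- station (a point): Station, 34 mm in -x of slot_mid, marked by a line scribed across the strip: the point on its top above the base's own 19 mm hole (2 mm chamfer). Fallen through the carriage's hole the tip rests on the base, 26 mm below the strip's top; with the carriage at its stop that hole is over the base's and the pin falls on until its collar meets the strip, tip 55 mm below.

How it is judged:
By the outcome, as a careful person would: the job done as asked, in the order asked, and still so for the second after the job is handed in, with the robot touching nothing.
It also fails if it takes over 67 s, if anything falls off the work surface, if the arm or the gripper's body presses on something with over 40 N, if the wrist force passes 120 N, or if a joint passes its speed limit or range.

## Working session

There is one attempt and no reset: what is moved stays moved. The work goes in short steps, Python scripts to look and compute and a tool call to move; the robot and the scene stay as the last step left them, time stands still between calls to the robot, and variables do not carry over. Pictures are saved under pics/ and viewed, at most 10 in all, crops included, and the job is handed in when it is done.

Besides the shell and the picture viewer there is one more tool, called after "Emit:" as a command line: name --pt "numbers of a row" for each row, then --argument value for the rest. jog_arm: Moves the arm, as the interface text tells. Its arguments: {"type":"object","properties":{"moves":{"type":"array","items":{"type":"array","items":{"type":"number"}}},"gripper":{"type":"number"}},"required":["moves"]}

```bash
mkdir -p pics; cat > h.py <<'E'
import numpy as np, cv2
from workcell import ctrl
def snap(n,f):
    d=ctrl.get_image(n); cv2.imwrite(f'pics/{f}.png',d['image'][:,:,::-1]); np.savez(f'pics/{f}.npz',K=d['camera_matrix'],D=d['distortion'],P=d['pose']); return d
def ray(f,uv):
    d=np.load(f'pics/{f}.npz'); p=cv2.undistortPoints(np.array([[uv]],float),d['K'],d['D'])[0,0]
    P=d['P']; return P[:3,3],P[:3,:3]@np.array([p[0],p[1],1])
def onz(f,uv,z):
    o,v=ray(f,uv); return o+v*(z-o[2])/v[2]
def proj(f,X):
    d=np.load(f'pics/{f}.npz'); P=np.linalg.inv(d['P'])
    return cv2.projectPoints(np.array([X],float),cv2.Rodrigues(P[:3,:3])[0],P[:3,3],d['K'],d['D'])[0][0,0]
E
python3 - <<'E'
from h import *
for n in('scene','top'):
    d=snap(n,n+'0'); print(n,d['pose'].round(3).tolist(),d['camera_matrix'][0,0])
s=ctrl.sense(); print(s)
E
```

```text
scene [[0.837, -0.247, 0.489, 0.05], [-0.548, -0.382, 0.744, -0.608], [0.003, -0.89, -0.455, 0.467], [0.0, 0.0, 0.0, 1.0]] 565.0016372103806
top [[-0.308, -0.729, 0.611, -0.045], [-0.951, 0.245, -0.187, 0.2], [-0.014, -0.639, -0.769, 0.742], [0.0, 0.0, 0.0, 1.0]] 593.3168225729562
{'time': 0.1, 'joints': array([ 1.20350973,  0.59203354,  0.04832101,  1.60970585, -0.03328018,
        0.94274245, -0.03369933]), 'joint_vel': array([-0.00056983, -0.00284339, -0.00027136, -0.00409793, -0.0015159 ,
       -0.00061948,  0.00020386]), 'effort': array([ 3.91699170e-03, -5.50002050e+01,  1.55259781e+00, -1.98825824e+01,
        9.62591119e-03,  3.84032654e-03,  9.66917810e-06]), 'ee_pos': array([ 0.19581163, -0.69726216,  0.23024685]), 'tool_rot': array([[ 9.62732723e-01,  2.70453723e-01, -6.98776226e-04],
       [ 2.70454589e-01, -9.62730730e-01,  1.96395564e-03],
       [-1.41574231e-04, -2.07975160e-03, -9.99997827e-01]]), 'ft_force': array([0.84450406, 0.22807302, 0.25597274]), 'moment': array([ 0.01437089,  0.04558982, -0.0039664 ]), 'finger_force': 0.0, 'grip_width': 0.0850905549919804}
```

View pics/top0.png

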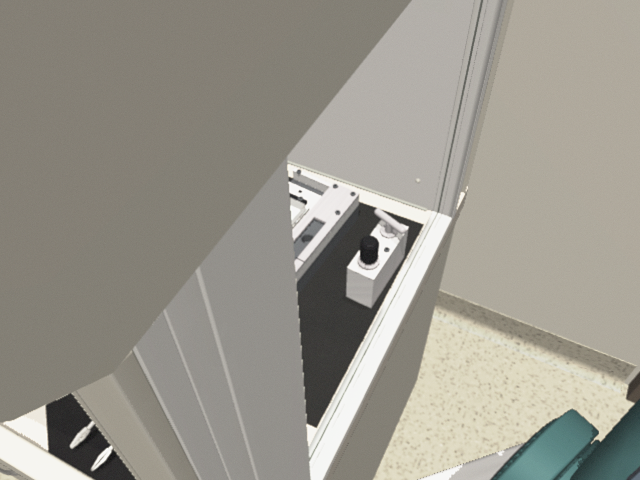

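View pics/scene0.png

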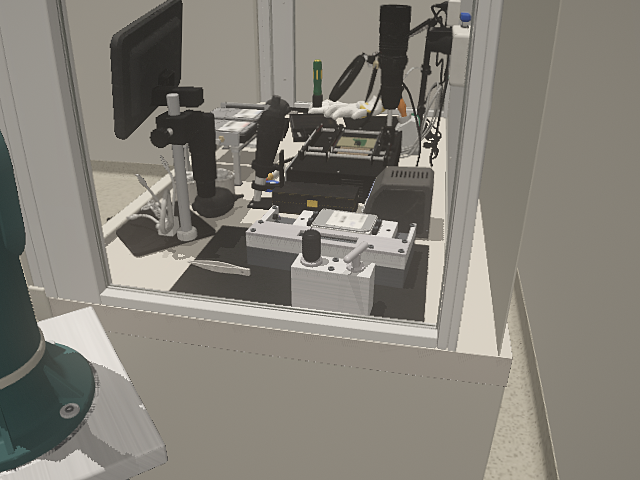

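```bash
python3 - <<'E'
from h import *
def tri(a,b):
    o1,v1=ray('top0',a);o2,v2=ray('scene0',b)
    s=np.linalg.lstsq(np.c_[v1,-v2],o2-o1,rcond=None)[0]
    p,q=o1+s[0]*v1,o2+s[1]*v2; return ((p+q)/2).round(3),np.linalg.norm(p-q).round(4)
print('knobtop',tri((369,239),(312,233)))
print('knobmid',tri((369,250),(312,246)))
print('Tbar ends',tri((379,211),(366,243)),tri((402,231),(349,263)))
for n,uv in dict(knobtop=(312,233),).items(): print(onz('scene0',uv,.174-.0+.0))
print('top knob z.119',onz('top0',(369,239),.119))
print('rack corners z.072 scene',[onz('scene0',p,.072).round(3) for p in((292,262),(375,265))])
print('rack top z.072',[onz('top0',p,.072).round(3) for p in((348,268),(372,278),(407,232))])
print('sill scene z0',[onz('scene0',p,0).round(3) for p in((105,290),(440,325),(510,355),(60,298),(425,320),(170,290))])
print('sill top z0',[onz('top0',p,0).round(3) for p in((315,425),(425,222),(445,215),(310,470))])
for r in('scene','top','wrist'):
    d=snap(r,r+'1')
print(d['pose'].round(3).tolist())
E
```

```text
knobtop (array([ 0.432, -0.016,  0.118]), np.float64(0.0015))
knobmid (array([ 0.431, -0.016,  0.097]), np.float64(0.0008))
Tbar ends (array([ 0.494, -0.056,  0.1  ]), np.float64(0.0037)) (array([ 0.452, -0.076,  0.091]), np.float64(0.0002))
[ 0.36973042 -0.11163214  0.174     ]
top knob z.119 [ 0.43216761 -0.01577031  0.119     ]
rack corners z.072 scene [array([ 0.407, -0.002,  0.072]), array([ 0.501, -0.073,  0.072])]
rack top z.072 [array([0.428, 0.015, 0.072]), array([ 0.401, -0.011,  0.072]), array([ 0.463, -0.09 ,  0.072])]
sill scene z0 [array([0.179, 0.19 , 0.   ]), array([ 0.553, -0.16 ,  0.   ]), array([ 0.583, -0.262,  0.   ]), array([0.112, 0.205, 0.   ]), array([ 0.544, -0.139,  0.   ]), array([0.266, 0.135, 0.   ])]
sill top z0 [array([0.253, 0.121, 0.   ]), array([ 0.528, -0.158,  0.   ]), array([ 0.532, -0.197,  0.   ]), array([0.2  , 0.144, 0.   ])]
[[0.271, -0.929, -0.253, 0.259], [-0.963, -0.261, -0.07, -0.679], [-0.001, 0.262, -0.965, 0.374], [0.0, 0.0, 0.0, 1.0]]
```

View pics/wrist1.png

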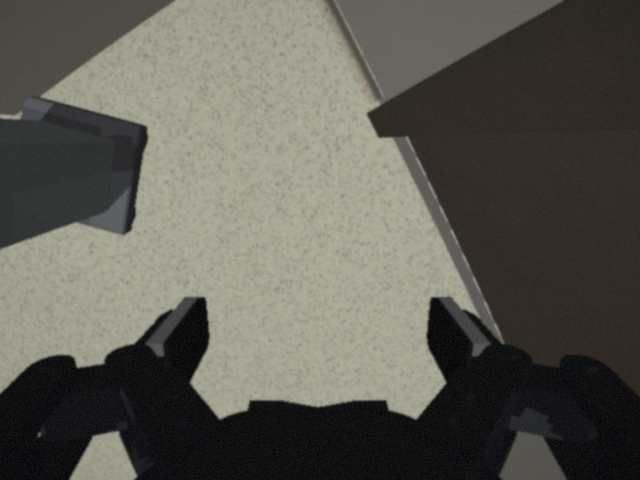

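```bash
cat >> h.py <<'E'
def rel(xyz,ang=None):
    "shift mm & turn to reach TCP xyz with tool x heading ang (deg)"
    s=ctrl.sense(); R=s['tool_rot']; a0=np.degrees(np.arctan2(R[1,0],R[0,0]))
    d=R.T@(np.array(xyz)-s['ee_pos'])*1000
    t=0 if ang is None else -np.radians((ang-a0+180)%360-180)
    return d.round(1).tolist()+[round(float(t),3)]
E
python3 - <<'E'
from h import *
n=np.array([.707,.707,0])
def onpl(f,uv,n,c):
    o,v=ray(f,uv); return (o+v*(c-n@o)/(n@v)).round(3)
print('header at front plane',[onpl('top0',p,n,.265) for p in((410,0),(350,80),(287,160))])
print('pillarL',[onpl('scene0',p,n,.265) for p in((62,0),(105,290))])
print('pillarR',[onpl('scene0',p,n,.265) for p in((475,0),(440,325))], [onpl('top0',p,n,.265) for p in((472,0),(430,215))])
m=np.array([.707,-.707,0])
print('box on wall',[onpl('scene0',p,m,.51) for p in((450,25),(470,25),(455,80))])
print('strip corners z.06 top',[onz('top0',p,.06).round(3) for p in((359,193),(330,183),(297,262),(338,212),(350,194))])
print('strip scene z.06',[onz('scene0',p,.06).round(3) for p in((247,230),(413,262),(405,268))])
for a in (-60,-45,-30,-15,-6):
    r=.46 if a<-10 else .45
    print(a,rel((r*np.cos(np.radians(a)),r*np.sin(np.radians(a)),.26),a+90+41*(a+74)/68))
print(rel((.127,-.442,.26),16))
E
```

```text
header at front plane [array([ 0.395, -0.02 ,  0.48 ]), array([0.309, 0.065, 0.475]), array([0.24 , 0.134, 0.475])]
pillarL [array([0.188, 0.187, 0.426]), array([ 0.179,  0.195, -0.003])]
pillarR [array([ 0.542, -0.167,  0.429]), array([ 0.544, -0.169,  0.009])] [array([ 0.564, -0.189,  0.364]), array([ 0.561, -0.187, -0.027])]
box on wall [array([1.903, 1.182, 0.213]), array([ 0.717, -0.005,  0.38 ]), array([1.012, 0.29 , 0.219])]
strip corners z.06 top [array([ 0.572, -0.055,  0.06 ]), array([ 0.609, -0.019,  0.06 ]), array([0.47 , 0.078, 0.06 ]), array([ 0.544, -0.01 ,  0.06 ]), array([ 0.575, -0.041,  0.06 ])]
strip scene z.06 [array([0.411, 0.148, 0.06 ]), array([ 0.567, -0.08 ,  0.06 ]), array([ 0.546, -0.087,  0.06 ])]
-60 [113.7, -278.9, -29.0, -0.397]
-45 [225.2, -323.5, -28.9, -0.817]
-30 [321.3, -395.5, -28.9, -1.236]
-15 [395.6, -489.9, -28.8, -1.656]
-6 [418.1, -558.4, -28.7, -1.908]
[2.8, -264.8, -29.0, -0.005]
```

```bash
cat >> h.py <<'E'
def plan(calls,start=None):
    "calls: lists of (x,y,z,headingdeg); prints rows; tool assumed pointing down"
    s=ctrl.sense();R=s['tool_rot'];p=np.array(s['ee_pos']);a=np.degrees(np.arctan2(R[1,0],R[0,0]))
    for c in calls:
        h=np.radians(a);X=np.array([np.cos(h),np.sin(h),0]);Y=np.array([np.sin(h),-np.cos(h),0])
        rows=[]
        for q in c:
            d=np.array(q[:3])-p; t=-np.radians((q[3]-a+180)%360-180)
            rows.append([round(float(X@d*1000)),round(float(Y@d*1000)),round(float(-d[2]*1000)),round(float(t),2)])
        print(rows); p=np.array(c[-1][:3]);a=c[-1][3]
E
python3 - <<'E'
from h import *
c=lambda a,r,z,h:(r*np.cos(np.radians(a)),r*np.sin(np.radians(a)),z,h)
plan([[c(-74.3,.665,.22,16),c(-74.3,.61,.20,16),c(-74.3,.55,.18,16),c(-74.3,.5,.17,16),c(-74,.45,.16,16)],
[c(-67,.445,.155,24),c(-60,.442,.15,33),c(-53,.44,.15,43),c(-46,.44,.15,53),c(-39,.44,.15,63)],
[c(-32,.44,.15,73),c(-25,.44,.15,83),c(-18,.44,.15,93),c(-12,.44,.15,103),c(-7,.44,.15,113)],
])
E
```

```text
[[0, -60, 11, -0.01], [0, -115, 31, -0.01], [0, -175, 51, -0.01], [0, -225, 61, -0.01], [2, -275, 71, -0.01]]
[[54, -8, 5, -0.14], [107, -21, 10, -0.3], [158, -39, 10, -0.47], [207, -62, 10, -0.65], [252, -90, 10, -0.82]]
[[53, 8, 0, -0.17], [107, 9, 0, -0.35], [160, 4, 0, -0.52], [205, -5, 0, -0.7], [242, -17, 0, -0.87]]
```

Emit:
jog_arm --pt "0 -60 11 0" --pt "0 -115 31 0" --pt "0 -175 51 0" --pt "0 -225 61 0" --pt "2 -275 71 0" --gripper 0

```text
time: 0.88
ee_pos: [0.123, -0.4311, 0.1601]
tool_rot: [[0.963, 0.27, 0.0], [0.27, -0.963, -0.0], [-0.0, 0.0, -1.0]]
ft_force: [-0.0, 0.1, -0.4]
grip_width: 0.0855
finger_force: 0.0
```

Emit:
jog_arm --pt "54 -8 5 -0.14" --pt "107 -21 10 -0.3" --pt "158 -39 10 -0.47" --pt "207 -62 10 -0.65" --pt "252 -90 10 -0.82"

```text
time: 1.5
ee_pos: [0.344, -0.2772, 0.1506]
tool_rot: [[0.454, 0.891, 0.002], [0.891, -0.454, -0.001], [-0.0, 0.002, -1.0]]
ft_force: [0.6, -0.8, -0.1]
grip_width: 0.0855
finger_force: 0.0
```

Emit:
jog_arm --pt "53 8 0 -0.17" --pt "107 9 0 -0.35" --pt "160 4 0 -0.52" --pt "205 -5 0 -0.7" --pt "242 -17 0 -0.87"

```text
time: 2.12
ee_pos: [0.4392, -0.0532, 0.1506]
tool_rot: [[-0.389, 0.921, 0.002], [0.921, 0.389, 0.0], [-0.0, 0.002, -1.0]]
ft_force: [0.6, -0.7, -0.4]
grip_width: 0.0857
finger_force: 0.0
```

```bash
python3 - <<'E'
from h import *
snap('wrist','w2')
s=ctrl.sense();print(s['joints'].round(3),s['ee_pos'],s['effort'].round(1))
a=cv2.imread('pics/w2.png');b=snap('top','t2')['image'][:,:,::-1]
cv2.imwrite('pics/c2.png',np.hstack([cv2.resize(a,(400,300)),cv2.resize(b,(400,300))]))
E
```

```text
[ 0.353  0.404 -0.437  2.282  0.339  0.51   0.06 ] [ 0.4403186  -0.04779353  0.15097694] [  4.4 -34.1   1.7 -10.    0.5   0.6   0.1]
```

View pics/c2.png

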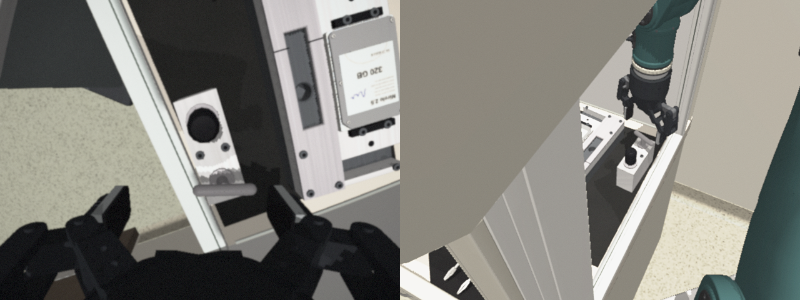

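```bash
python3 - <<'E'
import cv2
a=cv2.imread('pics/w2.png')[0:340,280:640]
cv2.imwrite('pics/w2c.png',cv2.resize(cv2.convertScaleAbs(a,alpha=1.3,beta=15),None,fx=1.75,fy=1.75,interpolation=2))
E
```

```text
(no output)
```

View pics/w2c.png

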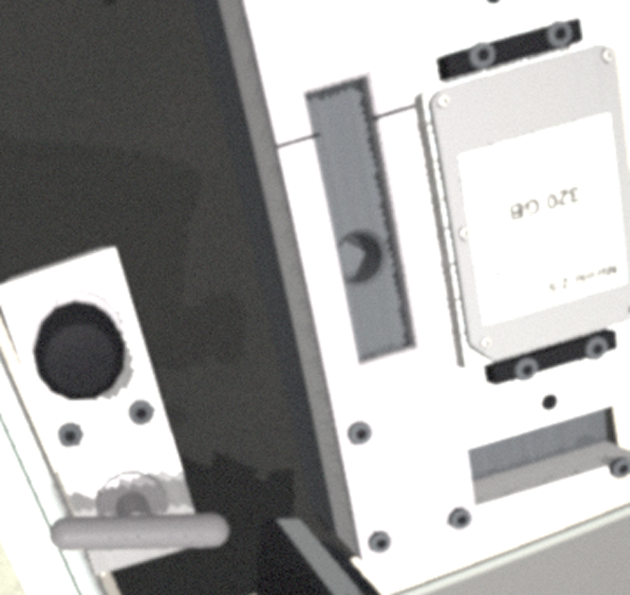

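```bash
python3 - <<'E'
from h import *
o=lambda u,v:(280+u/1.75,v/1.75)
q=lambda u,v,z:onz('w2',o(u,v),z)[:2]
C=[q(305,92,.06),q(369,74,.06),q(414,347,.06),q(360,362,.06)]
a=(C[0]+C[1])/2;b=(C[2]+C[3])/2;m=(a+b)/2;u=(b-a)/np.linalg.norm(b-a)
print('slot',a,b,'len',np.linalg.norm(b-a),'wid',np.linalg.norm(C[0]-C[1]),'mid',m,'heading',np.degrees(np.arctan2(u[1],u[0])))
st=m-.034*u;print('station',st,'from line',[((q(*p,.06)-m)@u).round(4) for p in((278,147),(412,107))])
h=q(362,256,.051);print('hole',h,'from station',(h-st)@u,'lat',(h-st)@[-u[1],u[0]])
print('strip edge corner',q(252,30,.06),q(380,590,.06))
print('knob top',q(79,352,.11), q(79,352,.119)); print('rack corner',q(5,290,.072),q(115,248,.072),q(185,490,.072))
print(proj('w2',[.432,-.016,.119]))
k=q(79,352,.117)
plan([[(k[0],k[1],.135,129),(k[0],k[1],.135,129)],[(k[0],k[1],.08,129)]])
E
```

```text
slot [0.47610845 0.09435386] [0.53775116 0.01984383] len 0.09670350444890972 wid 0.022555357198314814 mid [0.5069298  0.05709884] heading -50.398785643384024
station [0.48525683 0.08329584] from line [np.float64(-0.0336), np.float64(-0.034)]
hole [0.51528095 0.04873309] from station 0.045769164256659854 lat 0.0011018878782629944
strip edge corner [0.44237202 0.09723043] [ 0.58566686 -0.06630605]
knob top [ 0.42792061 -0.01723357] [ 0.42716775 -0.01597813]
rack corner [ 0.39971139 -0.01280968] [0.42836824 0.01429757] [ 0.48715858 -0.05428843]
[334.40555665 205.08436837]
[[36, 2, 16, -0.28], [36, 2, 16, -0.28]]
[[0, 0, 55, -0.0]]
```

Emit:
jog_arm --pt "18 1 8 -0.15" --pt "33 2 14 -0.29" --pt "33 2 40 -0.29" --pt "33 2 71 -0.29" --pt "33 2 71 -0.29"

```text
time: 2.85
ee_pos: [0.4258, -0.0247, 0.0781]
tool_rot: [[-0.63, 0.776, -0.004], [0.776, 0.63, -0.001], [0.002, -0.004, -1.0]]
ft_force: [0.3, -0.9, -0.1]
grip_width: 0.0854
finger_force: 0.0
```

```bash
python3 - <<'E'
from h import *
snap('wrist','w3')
s=ctrl.sense();print(s['joints'].round(3),s['ee_pos'],s['tool_rot'].round(3),s['ft_force'])
R=s['tool_rot'];print('knob in tool',R.T@(np.array([.43,-.017,.099])-s['ee_pos']))
E
```

```text
[ 0.215  0.532 -0.346  2.358  0.567  0.328  0.053] [ 0.42654951 -0.02451243  0.07899357] [[-0.63   0.776 -0.002]
 [ 0.776  0.63  -0.001]
 [ 0.001 -0.002 -1.   ]] [0.07806179 0.38218214 0.28949958]
knob in tool [ 0.00367019  0.00737178 -0.02001965]
```

View pics/w3.png

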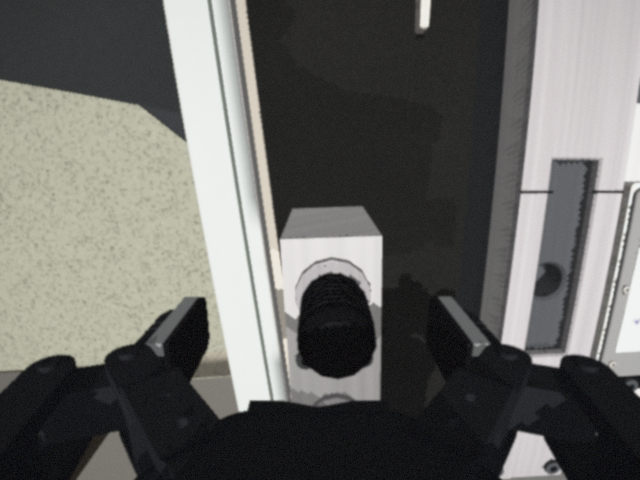

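Emit:
jog_arm --pt "4 6.5 0 0" --pt "4 6.5 0 0" --pt "4 6.5 0 0"

```text
time: 3.28
ee_pos: [0.43, -0.0166, 0.08]
tool_rot: [[-0.631, 0.776, 0.001], [0.776, 0.631, -0.0], [-0.001, 0.001, -1.0]]
ft_force: [-0.9, -0.7, 0.5]
grip_width: 0.0854
finger_force: 0.0
```

Emit:
jog_arm --pt "0 0 0 0" --pt "0 0 0 0" --pt "0 0 0 0" --pt "0 0 0 0" --pt "0 0 0 0" --gripper 255

```text
time: 3.9
ee_pos: [0.4293, -0.0169, 0.0794]
tool_rot: [[-0.631, 0.776, -0.001], [0.776, 0.631, -0.001], [-0.0, -0.001, -1.0]]
ft_force: [-1.0, 0.3, 5.2]
grip_width: 0.0243
finger_force: 58.6
```

Emit:
jog_arm --pt "0 0 0 0" --pt "0 0 0 0" --pt "0 0 0 0"

```text
time: 4.28
ee_pos: [0.4293, -0.0169, 0.0794]
tool_rot: [[-0.631, 0.776, -0.0], [0.776, 0.631, -0.001], [-0.0, -0.001, -1.0]]
ft_force: [-0.6, 0.2, 5.7]
grip_width: 0.0245
finger_force: 58.6
```

Emit:
jog_arm --pt "0 0 -10 0" --pt "0 0 -25 0" --pt "0 0 -42 0" --pt "0 0 -58 0" --pt "0 0 -66 0"

```text
time: 4.9
ee_pos: [0.4299, -0.0166, 0.1462]
tool_rot: [[-0.631, 0.776, 0.001], [0.776, 0.631, 0.0], [-0.001, 0.001, -1.0]]
ft_force: [0.2, -0.1, -2.0]
grip_width: 0.0244
finger_force: 58.9
```

```bash
python3 - <<'E'
from h import *
snap('wrist','w4');snap('scene','s4')
s=ctrl.sense();print(s['ee_pos'],s['tool_rot'].round(3).tolist(),s['ft_force'],s['moment'],s['grip_width'])
a=cv2.imread('pics/w4.png');b=cv2.imread('pics/s4.png')[120:360,200:520]
cv2.imwrite('pics/c4.png',np.hstack([cv2.resize(a,(400,300)),cv2.resize(b,(400,300))]))
st=np.array([.48526,.0833]);u=np.array([np.cos(np.radians(-50.4)),np.sin(np.radians(-50.4))])
t=st+.0458*u; print(t, rel((t[0],t[1],s['ee_pos'][2]),129.6))
E
```

```text
[ 0.43008029 -0.01667527  0.14601557] [[-0.631, 0.776, 0.002], [0.776, 0.631, 0.0], [-0.001, 0.001, -1.0]] [-0.13181376  0.4911531  -1.18853974] [ 0.02332227  0.0146383  -0.00326924] 0.02449652951517939
[0.51445402 0.04801049] [-3.0, 106.3, 0.2, -0.008]
```

View pics/c4.png

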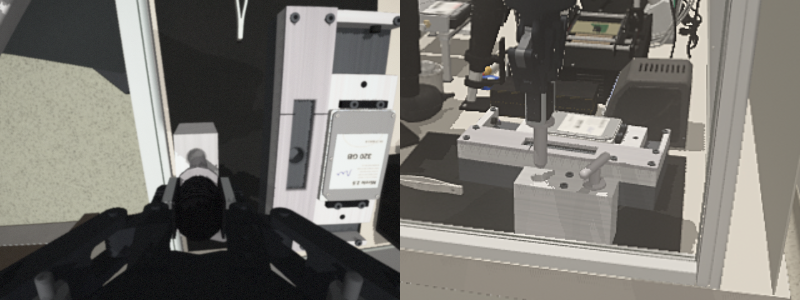

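```bash
python3 - <<'E'
from h import *
q=lambda p,z:onz('w3',p,z)[:2]
C=[q(p,.06) for p in((552,159),(600,158),(566,349),(526,350))]
a=(C[0]+C[1])/2;b=(C[2]+C[3])/2;m=(a+b)/2;u=(b-a)/np.linalg.norm(b-a)
print(m,np.linalg.norm(b-a),np.degrees(np.arctan2(u[1],u[0])),'line',(q((528,191),.06)-m)@u,'hole',(q((547,280),.051)-m)@u+.034, (q((547,280),.051)-m)@[-u[1],u[0]])
E
```

```text
[0.50664809 0.05816186] 0.09489940634187671 -49.68398868449084 line -0.03323765260046363 hole 0.04714089051239997 0.00034825237631475053
```

Emit:
jog_arm --pt "0 30 0 -0.01" --pt "-1 55 0 -0.01" --pt "-2 80 0 -0.01" --pt "-3 100 0 -0.01" --pt "-3 106 0 -0.01"

```text
time: 5.62
ee_pos: [0.5146, 0.0489, 0.145]
tool_rot: [[-0.64, 0.769, 0.0], [0.769, 0.64, 0.001], [0.0, 0.0, -1.0]]
ft_force: [-0.5, -1.0, -1.4]
grip_width: 0.0243
finger_force: 59.0
```

```bash
python3 - <<'E'
from h import *
snap('wrist','w5');snap('top','t5')
s=ctrl.sense();print(s['ee_pos'],s['ft_force'],s['joints'].round(2))
a=cv2.imread('pics/w5.png');b=cv2.imread('pics/t5.png')[0:360,230:640]
cv2.imwrite('pics/c5.png',np.hstack([cv2.resize(a,(480,360)),cv2.resize(b,(320,360))]))
E
```

```text
[0.51354883 0.04809342 0.14493488] [-0.31132261 -0.58631871 -1.57764571] [ 0.19  0.5  -0.5   2.13  0.42  0.61  0.09]
```

View pics/c5.png

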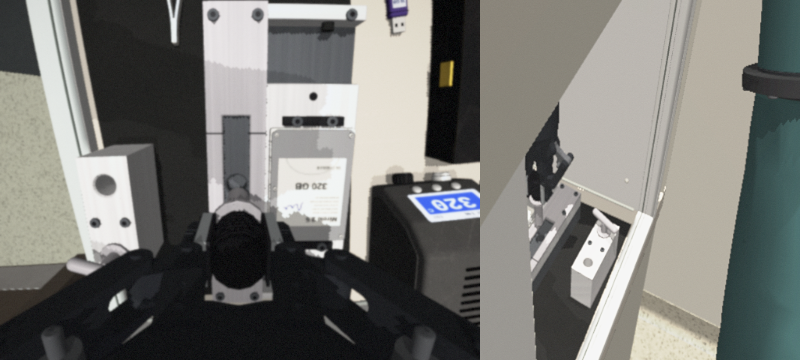

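Emit:
jog_arm --pt "-1 0 10 0" --pt "-1 0 18 0" --pt "-1 0 24 0" --pt "-1 0 26 0" --pt "-1 0 26 0"

```text
time: 6.35
ee_pos: [0.5142, 0.0471, 0.1191]
tool_rot: [[-0.639, 0.769, -0.0], [0.769, 0.639, -0.0], [0.0, -0.0, -1.0]]
ft_force: [-0.3, 0.2, -1.2]
grip_width: 0.0245
finger_force: 59.0
```

Emit:
jog_arm --pt "0 0 1.5 0" --pt "0 0 3 0" --pt "0 0 4.5 0" --pt "0 0 6 0" --pt "0 0 7 0"

```text
time: 6.98
ee_pos: [0.5143, 0.0471, 0.1122]
tool_rot: [[-0.639, 0.769, -0.0], [0.769, 0.639, -0.0], [0.0, -0.0, -1.0]]
ft_force: [0.1, -0.1, -1.0]
grip_width: 0.0247
finger_force: 59.0
```

Emit:
jog_arm --pt "0 0 1 0" --pt "0 0 2 0" --pt "0 0 3 0" --pt "0 0 4 0" --pt "0 0 5 0"

```text
time: 7.6
ee_pos: [0.5143, 0.0472, 0.1072]
tool_rot: [[-0.639, 0.769, -0.0], [0.769, 0.639, -0.0], [0.0, -0.0, -1.0]]
ft_force: [-0.3, -0.6, -2.0]
grip_width: 0.025
finger_force: 59.0
```

Emit:
jog_arm --pt "0 0 1 0" --pt "0 0 2 0" --pt "0 0 3 0" --pt "0 0 4 0" --pt "0 0 5 0"

```text
time: 8.22
ee_pos: [0.5144, 0.0472, 0.1022]
tool_rot: [[-0.639, 0.769, -0.0], [0.769, 0.639, -0.0], [0.0, -0.0, -1.0]]
ft_force: [0.2, 1.3, -2.1]
grip_width: 0.0248
finger_force: 59.0
```

Emit:
jog_arm --pt "0 0 1 0" --pt "0 0 2 0" --pt "1 0 3 0" --pt "2 0 3 0" --pt "3 0 3 0"

```text
time: 8.85
ee_pos: [0.513, 0.0487, 0.0993]
tool_rot: [[-0.639, 0.77, 0.001], [0.77, 0.639, -0.001], [-0.001, 0.0, -1.0]]
ft_force: [2.8, -2.9, -3.4]
grip_width: 0.0247
finger_force: 58.9
```

Emit:
jog_arm --pt "2 0 0 0" --pt "4 0 0 0" --pt "6 0 0 0" --pt "8 0 0 0" --pt "10 0 0 0"

```text
time: 9.48
ee_pos: [0.5071, 0.0558, 0.0994]
tool_rot: [[-0.638, 0.77, 0.001], [0.77, 0.638, -0.001], [-0.002, 0.0, -1.0]]
ft_force: [2.9, -3.1, -3.6]
grip_width: 0.0247
finger_force: 58.9
```

Emit:
jog_arm --pt "3 0 0 0" --pt "6 0 0 0" --pt "9 0 0 0" --pt "12 0 0 0" --pt "15 0 0 0"

```text
time: 10.1
ee_pos: [0.4974, 0.0674, 0.0994]
tool_rot: [[-0.638, 0.77, 0.001], [0.77, 0.638, -0.002], [-0.002, -0.0, -1.0]]
ft_force: [3.1, -3.6, -2.6]
grip_width: 0.0246
finger_force: 58.9
```

Emit:
jog_arm --pt "3 0 0 0" --pt "6 0 0 0" --pt "9 0 0 0" --pt "11 0 0 0" --pt "13 0 0 0"

```text
time: 10.72
ee_pos: [0.4888, 0.0776, 0.0993]
tool_rot: [[-0.638, 0.77, 0.001], [0.77, 0.638, -0.001], [-0.001, -0.0, -1.0]]
ft_force: [3.7, -2.5, -4.2]
grip_width: 0.0245
finger_force: 58.9
```

```bash
python3 - <<'E'
from h import *
print(rel((.48526,.0833,.099),129.6),ctrl.sense()['ft_force'])
E
```

```text
[6.6, 0.9, 0.3, 0.001] [ 3.66244739 -2.53504917 -4.2013551 ]
```

Emit:
jog_arm --pt "1 0.2 0 0" --pt "2 0.4 0 0" --pt "3 0.5 0 0" --pt "4 0.5 0 0" --pt "5 0.5 0 0"

```text
time: 11.35
ee_pos: [0.4854, 0.0818, 0.0993]
tool_rot: [[-0.638, 0.77, -0.0], [0.77, 0.638, -0.002], [-0.001, -0.001, -1.0]]
ft_force: [2.0, -3.7, -3.2]
grip_width: 0.0245
finger_force: 59.0
```

Emit:
jog_arm --pt "0.5 0 0 0" --pt "1 0 0 0" --pt "1.5 0 0 0" --pt "2 0 0 0"

```text
time: 11.85
ee_pos: [0.484, 0.0834, 0.0993]
tool_rot: [[-0.638, 0.77, -0.0], [0.77, 0.638, -0.001], [-0.001, -0.001, -1.0]]
ft_force: [2.1, -4.3, -2.1]
grip_width: 0.0242
finger_force: 59.1
```

Not at the stop yet; carry on in small steps.

Emit:
jog_arm --pt "0.5 0 0 0" --pt "1 0 0 0" --pt "1.5 0 0 0"

```text
time: 12.22
ee_pos: [0.4832, 0.0845, 0.0993]
tool_rot: [[-0.638, 0.77, -0.0], [0.77, 0.638, -0.002], [-0.001, -0.001, -1.0]]
ft_force: [2.9, -5.0, -2.8]
grip_width: 0.0242
finger_force: 59.1
```

Emit:
jog_arm --pt "0.4 0 0 0" --pt "0.8 0 0 0" --pt "1.2 0 0 0"

```text
time: 12.6
ee_pos: [0.4829, 0.0848, 0.0994]
tool_rot: [[-0.638, 0.77, 0.0], [0.77, 0.638, -0.002], [-0.002, -0.001, -1.0]]
ft_force: [3.7, -5.3, -2.8]
grip_width: 0.0248
finger_force: 59.1
```

Emit:
jog_arm --pt "0.4 0 0 0" --pt "0.8 0 0 0" --pt "1.2 0 0 0" --pt "1.2 0 0 0"

```text
time: 13.1
ee_pos: [0.4827, 0.0851, 0.0994]
tool_rot: [[-0.638, 0.77, 0.001], [0.77, 0.638, -0.003], [-0.003, -0.001, -1.0]]
ft_force: [5.1, -6.9, -2.9]
grip_width: 0.0244
finger_force: 59.0
```

Emit:
jog_arm --pt "-1 0 0 0" --pt "-2 0 0 0" --pt "-2 0 0 0"

```text
time: 13.48
ee_pos: [0.4831, 0.0845, 0.0993]
tool_rot: [[-0.638, 0.77, -0.0], [0.77, 0.638, -0.002], [-0.001, -0.001, -1.0]]
ft_force: [3.1, -3.9, -1.5]
grip_width: 0.0247
finger_force: 59.1
```

Emit:
jog_arm --pt "0 0 1 0" --pt "0 0 2 0" --pt "0 0 3 0" --pt "0 0 4 0" --pt "0 0 5 0"

```text
time: 14.1
ee_pos: [0.4834, 0.0846, 0.0948]
tool_rot: [[-0.638, 0.77, 0.001], [0.77, 0.638, -0.002], [-0.002, -0.001, -1.0]]
ft_force: [2.5, -6.0, 3.3]
grip_width: 0.0245
finger_force: 59.5
```

Emit:
jog_arm --pt "-0.5 0 0 0" --pt "-1 0 0 0" --pt "-1.5 0 0 0" --pt "-1.5 0 0 0"

```text
time: 14.6
ee_pos: [0.4837, 0.0843, 0.0944]
tool_rot: [[-0.639, 0.769, -0.0], [0.769, 0.639, -0.001], [-0.0, -0.001, -1.0]]
ft_force: [2.0, -6.3, 1.0]
grip_width: 0.0245
finger_force: 59.4
```

Emit:
jog_arm --pt "0 0 0.7 0" --pt "0 0 1.4 0" --pt "0 0 2 0"

```text
time: 14.98
ee_pos: [0.4837, 0.0843, 0.0923]
tool_rot: [[-0.639, 0.769, -0.0], [0.769, 0.639, -0.001], [-0.0, -0.001, -1.0]]
ft_force: [2.5, -5.4, 2.1]
grip_width: 0.0242
finger_force: 59.5
```

Emit:
jog_arm --pt "-0.5 0 0 0" --pt "-1 0 1 0" --pt "-1 0 2 0" --pt "-1 0 3 0" --pt "-1 0 4 0"

```text
time: 15.6
ee_pos: [0.4842, 0.084, 0.0881]
tool_rot: [[-0.639, 0.769, -0.001], [0.769, 0.639, 0.0], [0.0, -0.0, -1.0]]
ft_force: [1.3, -2.6, 0.8]
grip_width: 0.0244
finger_force: 59.4
```

Emit:
jog_arm --pt "0 0 1.5 0" --pt "0 0 3 0" --pt "0 0 4.5 0" --pt "0 0 6 0" --pt "0 0 8 0"

```text
time: 16.23
ee_pos: [0.4844, 0.084, 0.0802]
tool_rot: [[-0.639, 0.769, -0.0], [0.769, 0.639, 0.0], [0.0, -0.0, -1.0]]
ft_force: [0.3, -2.8, 0.3]
grip_width: 0.0245
finger_force: 59.4
```

Emit:
jog_arm --pt "0 0 1.5 0" --pt "0 0 3 0" --pt "0 0 4.5 0" --pt "0 0 6 0" --pt "0 0 8 0"

```text
time: 16.85
ee_pos: [0.4844, 0.0839, 0.0722]
tool_rot: [[-0.639, 0.769, 0.0], [0.769, 0.639, 0.0], [0.0, 0.0, -1.0]]
ft_force: [0.1, -2.8, 0.9]
grip_width: 0.0247
finger_force: 59.4
```

Emit:
jog_arm --pt "0 0 1 0" --pt "0 0 2 0" --pt "0 0 3 0" --pt "0 0 4 0" --pt "0 0 4.5 0"

```text
time: 17.48
ee_pos: [0.4845, 0.084, 0.0677]
tool_rot: [[-0.639, 0.769, -0.0], [0.769, 0.639, 0.0], [0.0, 0.0, -1.0]]
ft_force: [0.1, -3.9, 0.2]
grip_width: 0.0243
finger_force: 59.4
```

Emit:
jog_arm --pt "0 0 0.5 0" --pt "0 0 1 0" --pt "0 0 1 0"

```text
time: 17.85
ee_pos: [0.4845, 0.0839, 0.0675]
tool_rot: [[-0.639, 0.769, 0.0], [0.769, 0.639, -0.001], [-0.001, 0.0, -1.0]]
ft_force: [-1.1, -3.9, 7.7]
grip_width: 0.0245
finger_force: 60.2
```

Emit:
jog_arm --pt "0 0 -0.5 0" --pt "0 0 -0.5 0" --pt "0 0 -0.5 0" --pt "0 0 -0.5 0" --gripper 130

```text
time: 18.35
ee_pos: [0.4844, 0.0843, 0.0672]
tool_rot: [[-0.639, 0.769, -0.0], [0.769, 0.639, 0.0], [0.0, 0.0, -1.0]]
ft_force: [-0.5, -1.1, 1.0]
grip_width: 0.0417
finger_force: 0.0
```

```bash
python3 - <<'E'
from h import *
s=ctrl.sense();print(s['ee_pos'],s['ft_force'],s['grip_width'],s['finger_force'])
E
```

```text
[0.48442829 0.08428446 0.06721016] [-0.47858597 -1.08829878  0.98108007] 0.041666308553360724 0.0
```

Emit:
jog_arm --pt "0 0 -8 0" --pt "0 0 -22 0" --pt "0 0 -40 0" --pt "0 0 -58 0" --pt "0 0 -75 0"

```text
time: 18.98
ee_pos: [0.4846, 0.0839, 0.1439]
tool_rot: [[-0.639, 0.769, 0.001], [0.769, 0.639, 0.0], [-0.001, 0.001, -1.0]]
ft_force: [0.2, -0.5, 0.3]
grip_width: 0.0419
finger_force: 0.0
```

Emit:
jog_arm --pt "0 -20 0 0" --pt "0 -45 0 0" --pt "0 -60 0 0" --pt "0 -60 0 0"

```text
time: 19.48
ee_pos: [0.4364, 0.0442, 0.142]
tool_rot: [[-0.638, 0.77, -0.002], [0.77, 0.638, -0.001], [0.0, -0.002, -1.0]]
ft_force: [0.7, 1.0, 0.4]
grip_width: 0.0419
finger_force: 0.0
```

```bash
python3 - <<'E'
from h import *
snap('wrist','w6');snap('scene','s6')
s=ctrl.sense();print(s['ee_pos'],s['ft_force'])
a=cv2.imread('pics/w6.png');b=cv2.imread('pics/s6.png')[150:330,200:440]
cv2.imwrite('pics/c6.png',np.hstack([cv2.resize(a,(400,300)),cv2.resize(b,(400,300),interpolation=2)]))
for z in(0.107,):
    print(proj('s6',[.4845,.084,z])-[200,150],proj('w6',[.4845,.084,z])*.625)
E
```

```text
[0.43883263 0.04588143 0.14237478] [-0.26411373  0.07613489  0.01770918]
[105.99638239  57.17317687] [274.07755614 172.05857678]
```

View pics/c6.png

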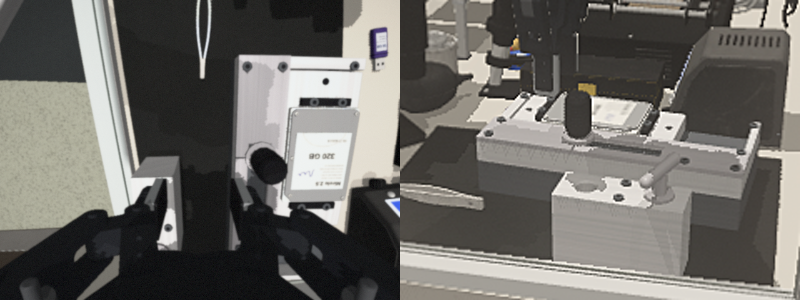

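```bash
python3 -c "
from workcell import ctrl
print(ctrl.hand_in())"
```

```text
the job is handed in; nothing more can be done
None
```

The locating pin is fully home at the station: its collar sits on the strip and the carriage was drawn to its stop. I let go, backed the arm clear and handed the job in at about 19.5 s, with the T-handled pin left where it was. No verdict was returned. One difference from the brief: the hole showed in the wrist camera, so I lowered the pin straight into it and did not feel along the slot.

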